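# Fit the amber filter of a gel light box and hold its cover open

## Task

Lay the amber filter in the recess of the light box's closed cover and press it down until it is flush. Then raise the cover to 45 degrees (give or take 5) and keep it there, still and with the filter flush in place, so that a colleague opposite can look through it and work underneath: the cover falls shut if let go, so finish while still holding it open. Leave the tube rack, the jar and the tip box where they stand.

Things in the scene. Friction and masses are not known exactly. Their poses are not given: they have to be found in the camera images.
- filter: The amber filter: flat stiff pane in a thin black bezel, 60 mm (its x) by 130 mm (its y), 8 mm thick, about 90 g, lying flat on the bench left or right of the light box, any yaw up to 0.6. Origin: centre of its underside; z up. Fits either way round (half a turn). Can be taken across its 60 mm width at mid-length with fingertips 2 to 3 mm above the bench.
- lightbox: Mini-gel blue-light box, fixed to the bench, white case 120 mm (x) by 196 mm (y), 50 mm high. Origin: centre of its underside, straight below the recess centre when the cover is closed; x points from the hinge edge (nearest the robot) to the handle edge, z up. Position and yaw vary.
- recess (a point): Centre of the recess floor in the cover, 58 mm above the bench when closed; turns with the cover; x towards the handle, z out of it. Recess 63 (x) x 133 mm (y), 8 mm deep, 1.5 mm to spare each side; its upper 3 mm flare out by 3 mm. The filter rests on a 5 mm ledge round an open window; seated, its origin is here, x along this x, its top flush with the frame.
- scoop (a point): Middle of the floor of the finger scoop in the hinge-side rail; a like one is in the handle-side rail. Each lies at mid-length of the recess, is 36 mm wide (y), 3 mm deeper than the ledge and open to the outside: fingers holding the filter across its width can go down with it and open there by 15 mm each.
- ball (a point): Sprung steel ball in one short end wall of the recess, a like one opposite. They stop the filter some 3 to 4 mm proud (it does not drop home by itself); pressing down on its middle with about 10 N (7 to 13) pushes it past them on to the ledge, and they then grip its ends. This point: the ball's centre, 1.5 mm above the ledge.
- cover (a joint): Angle of the cover (rad): 0 closed and level, grows as the handle edge rises; 45 degrees is 0.785. Stops at 1.35; falls shut from any angle when let go. Frame 112 mm (x) by 188 mm (y), 15 mm thick, underside 51 mm and top 66 mm above the bench when closed, 0.4 to 0.65 kg; about 2 to 3 N at the handle raises it.
- handle (a point): Middle of the cover's bar handle: round steel bar 10 mm thick, 80 mm long (y) between two posts, 36 mm out from the cover's far edge, 58 mm above the bench when closed; 31 mm free between bar and cover, open above, below and beyond. 152 mm from the hinge axis, turns with the cover, axes as recess. The gripper may turn with the cover, or the round bar in its fingers.
- hinge (a point): Middle of the hinge axis, at the cover's edge nearest the robot, 60 mm from the light box origin in its -x, 54 mm above the bench; the axis is the light box's y direction.
- rack: Bystander: microtube rack, 66 x 128 mm, 46 mm high, loose, on the side of the light box where the filter is not. Origin: centre of its underside.
- bottle: Bystander: small jar with a cap, 52 mm diameter, 85 mm high, loose, beyond on the left. Origin: centre of its underside.
- tipbox: Bystander: closed pipette-tip box, 82 x 118 mm, 58 mm high, loose, beyond on the right. Origin: centre of its underside.

How it is judged (in metres and radians):
On the way, in this order (a step that is already met when the one before it is completed fails the run):
1. the filter lies flush in the recess of the closed cover (z of filter in the frame of recess between -0.003 and 0.002 m and x of filter in the frame of recess between -0.004 and 0.004 m and y of filter in the frame of recess between -0.004 and 0.004 m and angle between the x axis of filter and the x axis of recess, either way round below 0.06 rad and angle between the z axis of filter and the z axis of recess, either way round below 0.05 rad and value of joint cover below 0.06 rad), for 0.2 s.
2. the cover is raised to 45 degrees with the filter flush in it (z of filter in the frame of recess between -0.003 and 0.002 m and x of filter in the frame of recess between -0.004 and 0.004 m and y of filter in the frame of recess between -0.004 and 0.004 m and angle between the x axis of filter and the x axis of recess, either way round below 0.06 rad and angle between the z axis of filter and the z axis of recess, either way round below 0.05 rad and value of joint cover between 0.698 and 0.873 rad), for 0.2 s.
At the end, for the whole second after the job is handed in: Cover held still (under 0.05 rad/s) by the fingers (over 0.4 N) at 45 degrees, within 5, no bystander touching it; filter in the recess: underside within 2 mm of the ledge, centred within 4 mm, aligned within 0.05 rad; rack, jar and tip box within 20 mm of their starts (all of step 2 and velocity of joint cover between -0.05 and 0.05 rad/s and contact force between cover and the fingers above 0.4 N and contact force between cover and rack below 0.05 N and contact force between cover and bottle below 0.05 N and contact force between cover and tipbox below 0.05 N and distance of each of rack, bottle, tipbox from where it was at the start of the episode below 0.02 m); the arm keeps its last pose, push and grip.
It fails at once if the tube rack, the jar or the tip box is knocked more than 20 mm from its place (distance of any of rack, bottle, tipbox from where it was at the start of the episode above 0.02 m).
It fails at once if the jar is tipped over (angle between bottle's own z axis and vertical above 0.5 rad).
It also fails if it takes over 64 s, if anything falls off the work surface, if the arm or the gripper's body presses on something with over 40 N, if the wrist force passes 120 N, or if a joint passes its speed limit or range.

## Robot

A 7-joint arm with a two-finger parallel gripper is mounted at the origin on the work surface. World frame = base frame: x ahead of the robot, y to its left, z up, the work surface at z = 0. Lengths are in mm, angles in rad, forces in N, time in s.
With the tool pointing down it reaches from about 400 to 925 mm from the base axis. Payload 5.6 kg.
Tool frame: the origin (TCP) lies between the finger pads; the fingertips stand 11 mm ahead of it and the grasp point (between the pads) lies 8 mm behind it (env.tcp_to_tips is the distance from the TCP to the fingertips, in mm); z points along the fingers, y is the direction in which the jaws open and shut (so a half turn about z gives the same grasp; the last joint's range is limited). The gripper opens to 85 mm and grips with 20 to 120 N. Pads are 22 mm wide; open, the fingers measure 114 mm over their backs; the gripper's body (76 mm by 85 mm) begins 54 mm behind the grasp point. The pads swing forward as they close: fully open they stand 13 mm farther back than shut.
Start: joints at [-0.043, 0.468, -0.012, 1.603, 0.006, 1.071, -0.056], TCP at [650.006, -0.042, 242.29] pointing down, gripper open.
Joint ranges: [-2.53, 2.53], [-0.31, 2.02], [-1.57, 1.55], [0.28, 2.44], [-1.29, 4.43], [0.15, 1.84], [-2.92, 2.92]. Speed limits (rad/s): [2.57, 2.57, 3.14, 3.14, 3.14, 3.14, 3.14].

## Interface

Orientations are given as a unit quaternion [x, y, z, w].
In Python, from bench import env gives the robot as it stands.
- The arm moves only by the shell command python3 -m jog 'ROWS' [FORCE]. ROWS is JSON, a list that holds one entry, the list of rows, each a list of 5 numbers: the gripper's target within -1 to 1 (fully open at 1, half-way at 0, shut at -1), then the shift along the world's x, y, z in m, then the turn about the world's z in rad. A call has 1 to 8 rows; each row is the pose to reach, as a shift and turn from the pose measured when the call began; what a row does not reach only later rows make up. A row lasts 1/8 s, in which the tool goes at most 62.5 mm and 10.7 degrees, less where a joint would pass 70% of its speed; a pose out of reach is approached as far as the arm can. A call with a gripper value outside its range is refused whole. The fingers move at their own pace and stop on an object; FORCE is the grip in N (left out, the last holds). Time passes only in rows, so rows that repeat a pose let the fingers close. It gives the time, the measured TCP pose, the force and the opening at its end, in the units of the state.
- env.observe(): the state, without advancing time (a new reading comes with each control period).
- env.capture(name): name is "scene" or "side" or "wrist"; returns a dict with "image" (400x640x3 uint8, red, green, blue), "intrinsics" (3x3 intrinsics, pixels), "k1" (the pictures are not rectified: a ray, as slopes to the right and down, at radius r is drawn at 1 + k1 r^2 times it, then the intrinsics apply), "rvec" (rotation vector, rad) and "tvec" (3), from world to camera coordinates, as OpenCV has them; the wrist camera has in their place "mount" (4x4, takes a point from camera to tool coordinates, whose origin is the TCP and whose axes are the flange's). Camera axes: x right, y down, z forward; pixel columns grow to the right and rows downward; lengths in mm; the calibration is good to about 2 mm. A picture is of the moment at which its call begins: read the wrist's pose just before it. There is no depth.
- env.job_done(): hands the job in, once; it reports no verdict.
The state is a dict: "time": time; "joint_pos": joint angles; "qd": joint speeds; "tau": joint torques, N m; "position": TCP position; "ee_rot": TCP orientation; "force": force on the tool from outside, world axes, zero at the start; "moment": the same for the moment, N m; "grip_width": opening from 0.0 (shut) to 1.0 (fully open).
Only numpy, scipy, OpenCV 4.12 (cv2) and the standard library are available. Lean on these libraries where they do the work, as an engineer would, in place of code of your own. Each camera call takes 0.05 s, during which the arm holds its last target.

## Working session

There is one attempt and no reset: what is moved stays moved. The work goes in short steps, Python scripts to look and compute and a shell command to move; the robot and the scene stay as the last step left them, time stands still between calls to the robot, and variables do not carry over. Pictures are saved under pics/ and viewed, and the job is handed in when it is done.

```bash
ls -la; mkdir -p pics
python3 - <<'E'
from bench import env
import cv2,numpy as np
s=env.observe();print(s)
for n in ["scene","side","wrist"]:
    c=env.capture(n);cv2.imwrite(f"pics/{n}0.png",c["image"][:,:,::-1])
    print(n,{k:np.round(np.array(v),4).tolist() for k,v in c.items() if k!="image"})
print(env.tcp_to_tips)
E
```

```text
total 12
drwxr-xr-x  3 agent agent 4096 Dec  7 04:04 .
drwxr-xr-x 23 root  root  4096 Dec  7 04:04 ..
drwxr-xr-x  2 agent agent 4096 Dec  7 04:04 pics
{'time': 0.0, 'joint_pos': array([-0.04298726,  0.46837346, -0.01160432,  1.60364998,  0.00603343,
        1.07139638, -0.0563035 ]), 'qd': array([ 2.03986484e-03, -2.23225660e-03,  8.74547951e-05, -2.60773391e-04,
        9.71486752e-04, -3.98091340e-04,  2.79311206e-04]), 'tau': array([-1.81076980e-04, -5.32374322e+01,  2.12178100e-02, -2.51299274e+01,
        1.13576866e-02,  7.69772858e-03, -1.10212341e-06]), 'position': array([ 6.49449815e+02, -8.40531850e-02,  2.41329825e+02]), 'ee_rot': array([ 7.07128665e-01,  7.07084328e-01, -6.86005260e-04, -5.77393830e-04]), 'force': array([0.03237295, 0.50276994, 1.00016195]), 'moment': array([0.00274723, 0.02735389, 0.00125504]), 'grip_width': 1.0016277592807925}
scene {'intrinsics': [[364.7063, 0.0, 319.5985], [0.0, 364.7063, 196.7703], [0.0, 0.0, 1.0]], 'k1': -0.018, 'rvec': [0.8975, 2.4894, -1.1178], 'tvec': [447.4419, -193.3075, 1191.2239]}
side {'intrinsics': [[465.2578, 0.0, 309.9897], [0.0, 465.2578, 197.9624], [0.0, 0.0, 1.0]], 'k1': -0.0113, 'rvec': [0.5874, -2.6378, 1.2278], 'tvec': [487.7521, 192.702, 1085.7642]}
wrist {'intrinsics': [[320.8705, 0.0, 315.6352], [0.0, 320.8705, 198.7122], [0.0, 0.0, 1.0]], 'k1': -0.0019, 'mount': [[0.0007, -0.9561, -0.293, 73.2585], [1.0, 0.0007, 0.0003, 0.1783], [-0.0001, -0.293, 0.9561, -130.9943], [0.0, 0.0, 0.0, 1.0]]}
11.0
```

View pics/scene0.png

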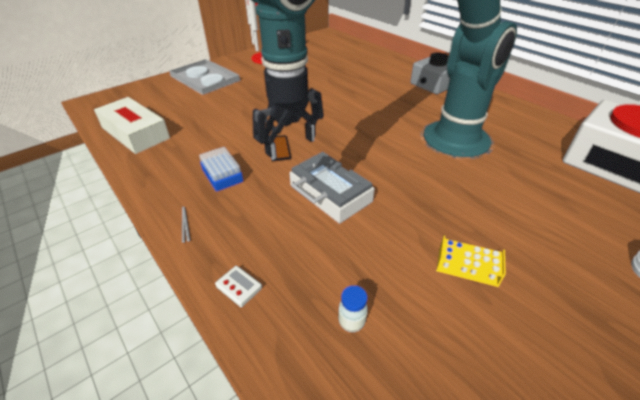

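View pics/side0.png

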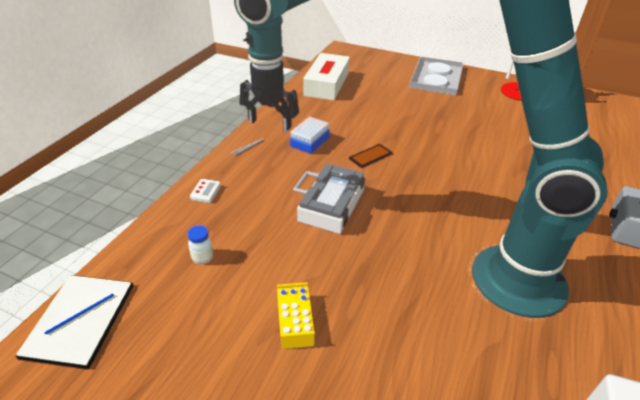

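View pics/wrist0.png

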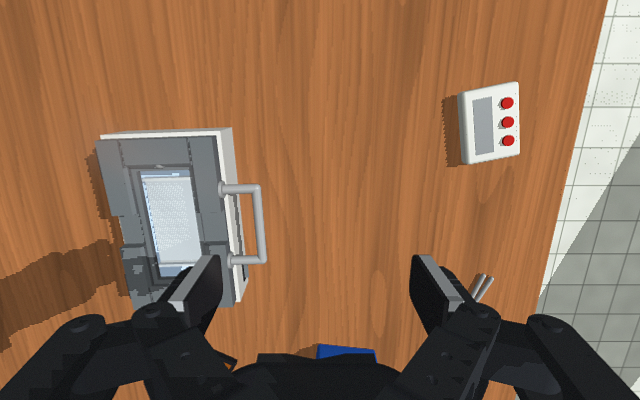

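```bash
cat > h.py <<'E'
import cv2,numpy as np,json
from scipy.spatial.transform import Rotation as R
from bench import env
def snap(name,tag=None):
    s=env.observe(); c=env.capture(name); im=np.ascontiguousarray(c["image"][:,:,::-1])
    if name=="wrist":
        M=np.array(c["mount"]); Rt=R.from_quat(s["ee_rot"]).as_matrix()
        Rc=Rt@M[:3,:3]; o=Rt@M[:3,3]+s["position"]
    else:
        r=cv2.Rodrigues(np.array(c["rvec"],float))[0]; Rc=r.T; o=-r.T@np.array(c["tvec"],float)
    d=dict(K=np.array(c["intrinsics"]).tolist(),k1=float(c["k1"]),Rc=Rc.tolist(),o=o.tolist())
    if tag:
        cv2.imwrite(f"pics/{tag}.png",im); json.dump(d,open(f"pics/{tag}.json","w"))
    return im,d,s
def load(tag): return cv2.imread(f"pics/{tag}.png"),json.load(open(f"pics/{tag}.json"))
def rays(d,uv):
    uv=np.atleast_2d(np.array(uv,float)); K=np.array(d["K"])
    p=cv2.undistortPoints(uv.reshape(-1,1,2),K,np.array([d["k1"],0,0,0],float)).reshape(-1,2)
    v=np.c_[p,np.ones(len(p))]@np.array(d["Rc"]).T
    return np.array(d["o"]),v/np.linalg.norm(v,axis=1)[:,None]
def plane(d,uv,z):
    o,v=rays(d,uv); t=(z-o[2])/v[:,2]; return o+t[:,None]*v
def tri(views):
    A=np.zeros((3,3));b=np.zeros(3);L=[]
    for d,uv in views:
        o,v=rays(d,uv);v=v[0];P=np.eye(3)-np.outer(v,v);A+=P;b+=P@o;L.append((P,o))
    x=np.linalg.solve(A,b); return x,[round(float(np.linalg.norm(P@(x-o))),2) for P,o in L]
def proj(d,X):
    X=np.atleast_2d(X); Rc=np.array(d["Rc"]); pc=(X-np.array(d["o"]))@Rc
    return cv2.projectPoints(pc,np.zeros(3),np.zeros(3),np.array(d["K"]),np.array([d["k1"],0,0,0],float))[0].reshape(-1,2)
E
python3 - <<'E'
from h import *
np.set_printoptions(suppress=True,precision=1)
for n in ["scene","side","wrist"]: snap(n,n+"1")
s,d,w=[load(n+"1")[1] for n in ["scene","side","wrist"]]
print("filt",plane(s,[282,149],4),plane(d,[371,155],4),tri([(s,[282,149]),(d,[371,155])]))
print("box wrist z66",plane(w,[[103,142],[217,137],[232,300]],66))
print("handle",plane(w,[[260,185],[263,260]],58))
print("jar",plane(s,[354,298],85),plane(d,[198,233],85))
print("tip",plane(s,[220,160],58),plane(d,[311,130],58))
print("rack",plane(s,[472,258],46),plane(d,[295,310],46))
E
```

```text
filt [[ 477.5 -309.6    4. ]] [[ 478.7 -329.3    4. ]] (array([ 476. , -314.7,    7.3]), [5.8, 5.8])
box wrist z66 [[ 447.8   35.4   66. ]
 [ 556.6   40.1   66. ]
 [ 557.3 -138.3   66. ]]
handle [[593.5  -8.8  58. ]
 [592.5 -93.2  58. ]]
jar [[712.  259.2  85. ]] [[705.4 256.   85. ]]
tip [[ 682.6 -309.3   58. ]] [[ 674.6 -302.1   58. ]]
rack [[436.5 331.4  46. ]] [[420.5 327.5  46. ]]
```

```bash
python3 -m jog '[[[1,-0.05,-0.04,0,0],[1,-0.10,-0.08,0,0],[1,-0.14,-0.10,0,0],[1,-0.14,-0.10,0,0],[1,-0.14,-0.10,0,0]]]'; python3 -c "
from h import *
snap('wrist','wA')"
```

```text
time: 0.92
position: [510.7, -99.6, 242.4]
ee_rot: [0.707, 0.707, 0.0, 0.0]
force: [1.0, 0.3, -0.0]
grip_width: 0.996
```

View pics/wA.png

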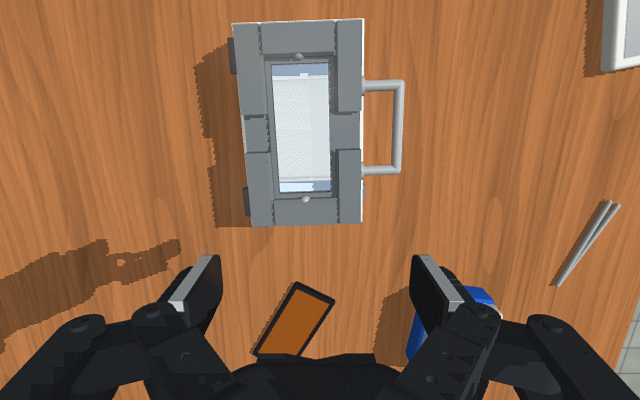

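```bash
python3 -m jog '[[[1,-0.01,-0.06,0,0],[1,-0.02,-0.12,0,0],[1,-0.02,-0.18,0,0],[1,-0.02,-0.23,0,0],[1,-0.02,-0.23,0,0],[1,-0.02,-0.23,0,0]]]'; python3 -c "
from h import *
snap('wrist','wB')"
python3 -m jog '[[[1,0.03,-0.02,-0.05,0],[1,0.06,-0.04,-0.05,0],[1,0.06,-0.04,-0.05,0],[1,0.06,-0.04,-0.05,0]]]'; python3 -c "
from h import *
snap('wrist','wC')
a=cv2.imread('pics/wB.png');b=cv2.imread('pics/wC.png')
cv2.imwrite('pics/BC.png',np.vstack([a[:300],b[:300]]))
"
```

```text
time: 1.72
position: [492.1, -327.9, 241.6]
ee_rot: [0.706, 0.708, 0.001, -0.0]
force: [-0.7, -0.1, -0.7]
grip_width: 0.997
time: 2.28
position: [552.4, -365.5, 191.7]
ee_rot: [0.705, 0.709, 0.001, -0.001]
force: [0.3, 0.6, -0.0]
grip_width: 1.002
```

View pics/BC.png

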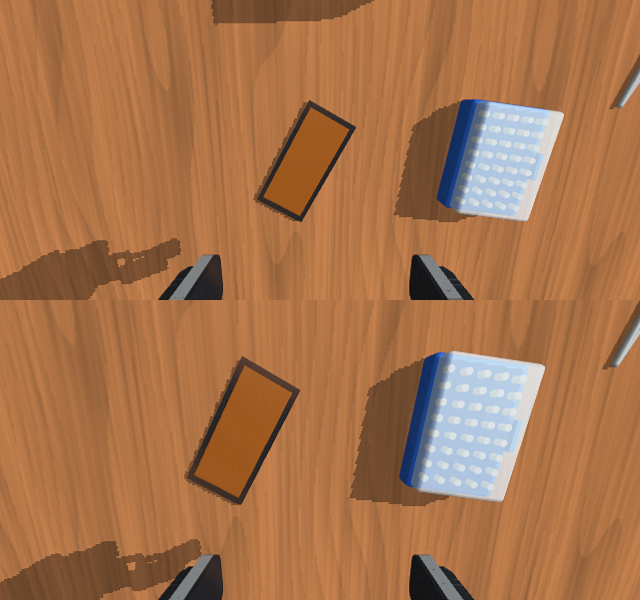

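```bash
cat >> h.py <<'E'
def pane(tag,roi=None):
    im,d=load(tag); f=im.astype(float)
    m=((f[...,0]<0.25*f[...,2])&(f[...,2]>90)).astype(np.uint8)
    m=cv2.morphologyEx(m,cv2.MORPH_OPEN,np.ones((3,3)))
    cs=cv2.findContours(m,0,cv2.CHAIN_APPROX_NONE)[0]; c=max(cs,key=cv2.contourArea)
    return d,c.reshape(-1,2).astype(float)
def panepose(tag,z):
    d,c=pane(tag); P=plane(d,c,z)[:,:2].astype(np.float32)
    r=cv2.minAreaRect(P); b=cv2.boxPoints(r)
    e=b[1]-b[0] if np.linalg.norm(b[1]-b[0])>np.linalg.norm(b[2]-b[1]) else b[2]-b[1]
    if e[1]<0:e=-e
    yaw=np.arctan2(-e[0],e[1])
    return r[0],sorted(r[1]),yaw,d,b
E
python3 - <<'E'
from h import *
np.set_printoptions(suppress=True,precision=2)
for t in ['wB','wC']:
    for z in (0,8): print(t,z,panepose(t,z)[:3])
# height of pane: triangulate corners matched
def corners(t):
    c,_,_,d,b=panepose(t,8); return d,proj(d,np.c_[b,np.full(4,8)]),b
d1,p1,b1=corners('wB');d2,p2,b2=corners('wC')
for i in range(4):
    j=np.argmin(np.linalg.norm(b2-b1[i],axis=1)); print(p1[i],p2[j],tri([(d1,p1[i]),(d2,p2[j])]))
E
```

```text
wB 0 ((479.2511291503906, -325.78857421875), [50.57582092285156, 119.30738830566406], np.float32(-0.50286824))
wB 8 ((479.5244140625, -324.264892578125), [49.49012756347656, 116.74622344970703], np.float32(-0.5028685))
wC 0 ((478.1177978515625, -325.4832763671875), [50.700740814208984, 118.93378448486328], np.float32(-0.50177306))
wC 8 ((479.95062255859375, -324.6686096191406), [49.4445686340332, 115.98709106445312], np.float32(-0.50177395))
[262.69 196.51] [193.76 174.35] (array([ 429.22, -364.33,    5.03]), [0.04, 0.04])
[299.48 215.58] [238.48 197.36] (array([ 472.93, -388.41,    4.88]), [0.06, 0.06])
[348.96 129.39] [291.47  93.33] (array([ 529.47, -285.45,    5.54]), [0.24, 0.24])
[310.04 106.99] [243.51  65.53] (array([ 485.8 , -261.47,    5.56]), [0.27, 0.27])
```

Run:
```python
import cv2
a=cv2.imread('pics/wA.png')[0:250,210:430];cv2.imwrite('pics/Az.png',cv2.resize(a,None,fx=2.4,fy=2.4,interpolation=cv2.INTER_CUBIC))
a=cv2.imread('pics/wrist1.png')[110:320,80:290];cv2.imwrite('pics/1z.png',cv2.resize(a,None,fx=2.8,fy=2.8,interpolation=cv2.INTER_CUBIC))
```

```text
(no output)
```

View pics/Az.png

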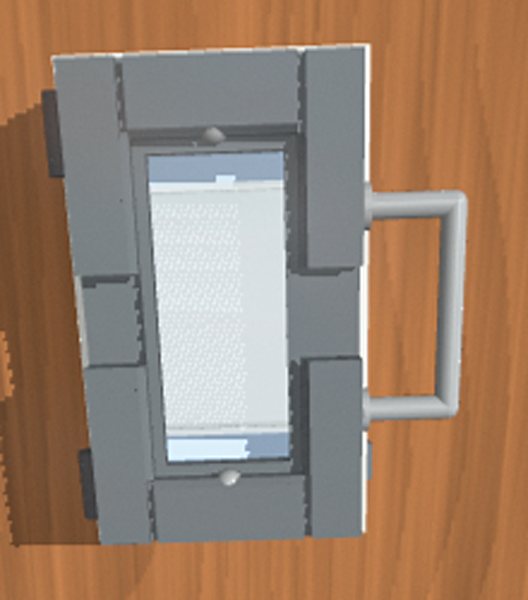

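View pics/1z.png

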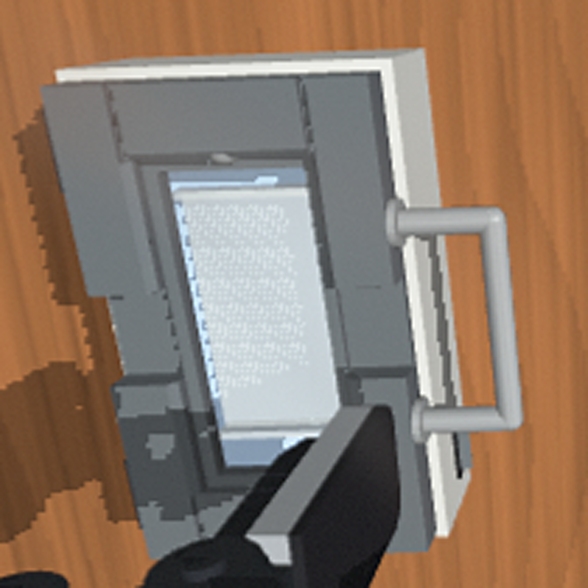

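Run:
```python
from h import *
np.set_printoptions(suppress=True,precision=2)
A=load('wA')[1];W=load('wrist1')[1]
a=lambda u,v:[210+u/2.4-.3,v/2.4-.3]
w=lambda u,v:[80+u/2.8-.3,110+v/2.8-.3]
print("hT",tri([(A,a(454,202)),(W,w(490,219))]))
print("hB",tri([(A,a(449,405)),(W,w(510,415))]))
print("fTL",tri([(A,a(53,57)),(W,w(43,87))]))
print("fTR",tri([(A,a(366,49)),(W,w(381,73))]))
C=plane(A,[a(53,57),a(366,47),a(362,535),a(100,545)],66);print("corners",C)
print([np.linalg.norm(C[i]-C[(i+1)%4]) for i in range(4)],C.mean(0))
H=plane(A,[a(454,202),a(449,405)],58);print("handle",H,np.linalg.norm(H[0]-H[1]),H.mean(0))
B=plane(A,[a(213,134),a(230,478)],61);print("balls",B,B.mean(0))
for n,(p,q) in dict(l=(C[0],C[3]),r=(C[1],C[2]),h=(H[0],H[1]),b=(B[0],B[1])).items():
    e=p-q; print(n,np.arctan2(-e[0],e[1]))
```

```text
hT (array([588.04, -11.66,  58.57]), [0.05, 0.05])
hB (array([591.73, -90.79,  58.65]), [0.46, 0.46])
fTL (array([438.85,  36.71,  64.22]), [0.56, 0.56])
fTR (array([552.38,  40.84,  57.02]), [0.69, 0.69])
corners [[ 438.91   36.81   66.  ]
 [ 550.79   40.13   66.  ]
 [ 557.16 -146.17   66.  ]
 [ 444.94 -150.83   66.  ]]
[np.float64(111.92636431162045), np.float64(186.4101254983436), np.float64(112.31362199395717), np.float64(187.73795523161868)] [497.95 -55.01  66.  ]
handle [[588.15 -11.59  58.  ]
 [592.18 -91.31  58.  ]] 79.81934130043854 [590.17 -51.45  58.  ]
balls [[ 495.55   12.1    61.  ]
 [ 500.8  -122.26   61.  ]] [498.18 -55.08  61.  ]
l 0.03214347746421837
r 0.03419620938473799
h 0.05059626117845731
b 0.039040780293357245
```

```bash
python3 -m jog '[[[0.41,-0.03,0.02,-0.02,-0.17],[0.41,-0.06,0.04,-0.04,-0.34],[0.41,-0.073,0.0406,-0.07,-0.50],[0.41,-0.073,0.0406,-0.09,-0.505],[0.41,-0.073,0.0406,-0.09,-0.505],[0.41,-0.073,0.0406,-0.09,-0.505]]]' 60; python3 -c "
from h import *
_,_,s=snap('wrist','wD');print(s['position'],s['ee_rot'],2*np.arctan2(s['ee_rot'][1],s['ee_rot'][0])-np.pi/2)"
```

```text
time: 3.08
position: [479.7, -325.3, 103.3]
ee_rot: [0.86, 0.511, 0.002, 0.0]
force: [-0.3, 0.6, 0.2]
grip_width: 0.707
[ 479.71728149 -325.27362807  103.34470534] [8.59724712e-01 5.10755204e-01 1.55917515e-03 3.30568653e-04] -0.49866884693868796
```

View pics/wD.png

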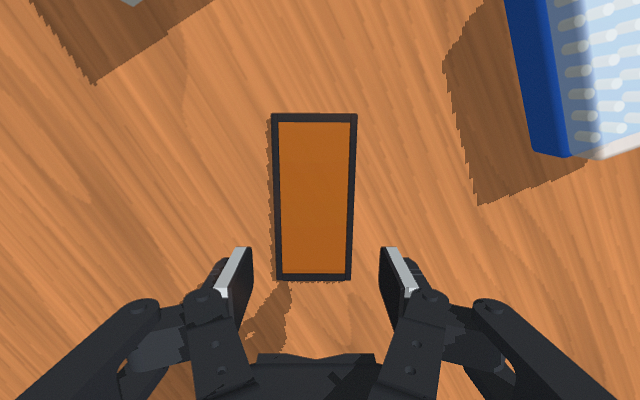

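```bash
python3 - <<'E'
from h import *
for z in (6,8): print(panepose('wD',z)[:3])
E
python3 -m jog '[[[0.6,0,0,-0.04,0],[0.6,0,0,-0.08,0],[0.6,0,0,-0.085,0],[0.6,0,0,-0.085,0],[0.6,0,0,-0.085,0]]]'; python3 -c "
from h import *
_,_,s=snap('wrist','wE');print(s['position'],s['force'])
snap('side','sE');cv2.imwrite('pics/sEz.png',cv2.resize(cv2.imread('pics/sE.png')[80:230,270:470],None,fx=3,fy=3))"
```

```text
((479.75335693359375, -324.3274841308594), [49.76210021972656, 116.9385986328125], np.float32(-0.50491506))
((480.0630798339844, -323.77520751953125), [49.32655334472656, 115.91512298583984], np.float32(-0.5049157))
time: 3.75
position: [481.1, -326.3, 20.3]
ee_rot: [0.86, 0.511, 0.002, 0.002]
force: [-0.6, -0.2, 0.7]
grip_width: 0.797
[ 481.06213103 -326.25596491   20.30321146] [-0.55045821 -0.22518769  0.67093354]
```

View pics/wE.png

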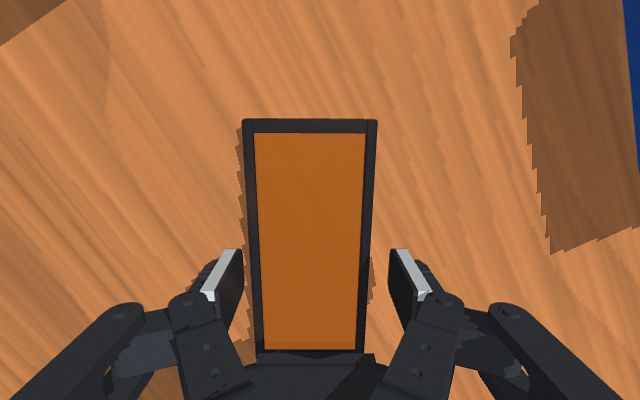

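View pics/sEz.png

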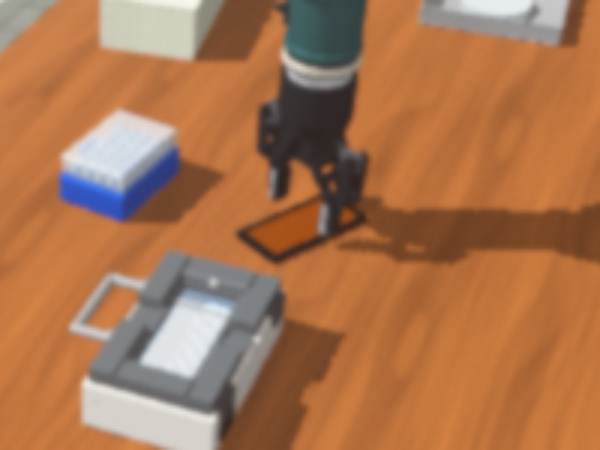

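```bash
python3 -m jog '[[[0.6,-0.001,0.001,-0.006,0],[0.6,-0.001,0.001,-0.012,0],[0.6,-0.001,0.001,-0.012,0],[0.6,-0.001,0.001,-0.012,0]]]'; python3 -m jog '[[[0.6,0,0,-0.002,0],[0.6,0,0,-0.002,0]]]';  python3 -c "
from h import *
_,_,s=snap('wrist','wF');print(s['position'],s['force'])"
```

```text
time: 4.35
position: [479.7, -325.0, 7.8]
ee_rot: [0.86, 0.511, 0.002, 0.002]
force: [-0.8, -0.1, -0.3]
grip_width: 0.795
time: 4.6
position: [479.6, -325.0, 5.7]
ee_rot: [0.86, 0.511, 0.002, 0.001]
force: [-0.5, 0.0, 0.0]
grip_width: 0.801
[ 479.6321513  -324.96361305    5.65210321] [-4.52698640e-01  3.84305010e-02  3.03424426e-04]
```

View pics/wF.png

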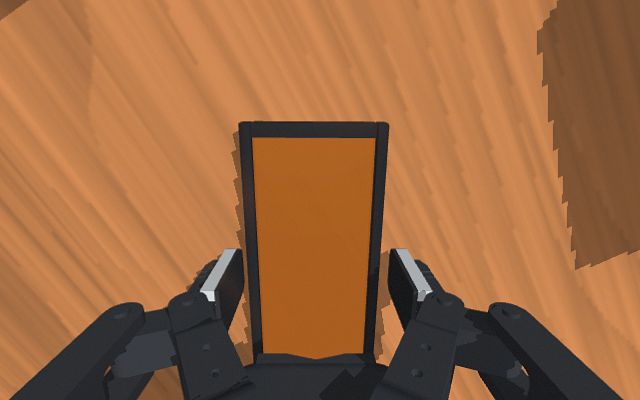

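```bash
python3 -m jog '[[[0.6,0,0,0.0015,0],[0.3,0,0,0.0015,0],[0.2,0,0,0.0015,0],[0.2,0,0,0.0015,0],[0.2,0,0,0.0015,0]]]' 50;  python3 -c "
from h import *
_,_,s=snap('wrist','wG');print(s['position'],s['force'],s['moment'],s['grip_width'])"
```

```text
time: 5.28
position: [479.8, -325.1, 8.0]
ee_rot: [0.86, 0.511, 0.002, 0.002]
force: [-0.6, 1.4, 4.8]
grip_width: 0.686
[ 479.82346861 -325.12773704    7.99853954] [-0.61212068  1.36322     4.81494988] [ 0.20312697  0.38557628 -0.02093759] 0.6855513533402546
```

View pics/wG.png

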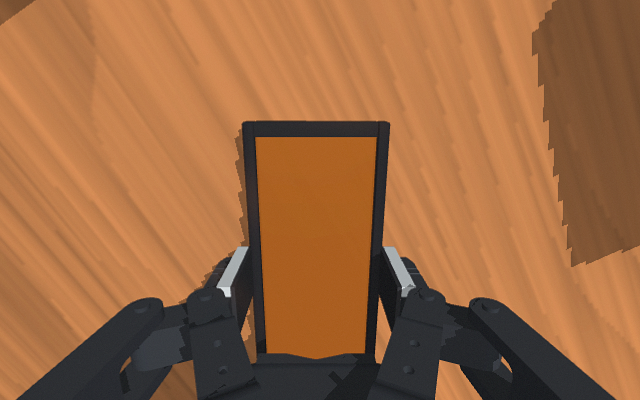

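```bash
python3 -m jog '[[[0.2,0,0,0.01,0],[0.2,0,0,0.03,0],[0.2,0,0,0.08,0],[0.2,0,0,0.13,0],[0.2,0,0,0.14,0],[0.2,0,0,0.14,0]]]' 60;  python3 -c "
from h import *
_,_,s=snap('wrist','wH');print(s['position'],s['force'],s['moment'],s['grip_width'])"
```

```text
time: 6.08
position: [480.1, -325.1, 149.2]
ee_rot: [0.86, 0.511, 0.003, 0.002]
force: [-0.7, 0.3, -0.4]
grip_width: 0.677
[ 480.09502938 -325.106667    149.18465706] [-0.69532745  0.33432147 -0.40201559] [-0.000619    0.03342501  0.02207282] 0.6771582391708851
```

View pics/wH.png

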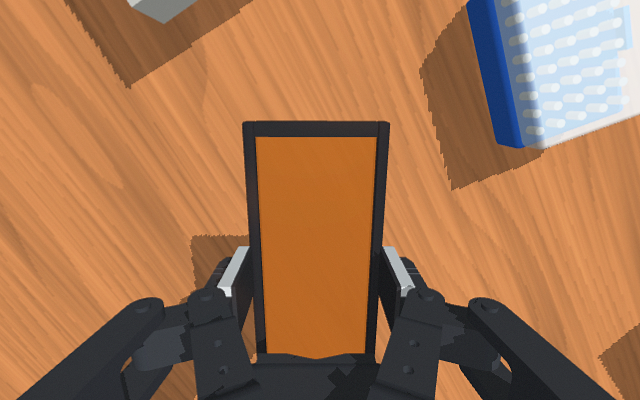

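```bash
python3 -m jog '[[[0.2,0.005,0.05,0.02,0.15],[0.2,0.01,0.11,0.04,0.30],[0.2,0.015,0.17,0.05,0.45],[0.2,0.018,0.22,0.05,0.537],[0.2,0.018,0.225,0.05,0.537],[0.2,0.018,0.225,0.05,0.537],[0.2,0.018,0.225,0.05,0.537]]]';  python3 -c "
from h import *
_,_,s=snap('wrist','wI');print(s['position'],s['force'],s['moment'],s['grip_width'],2*np.arctan2(s['ee_rot'][1],s['ee_rot'][0])-np.pi/2)"
```

```text
time: 7.0
position: [496.9, -101.3, 197.0]
ee_rot: [0.694, 0.72, 0.002, 0.0]
force: [-1.2, -0.7, -2.3]
grip_width: 0.68
[ 496.87572548 -101.2637697   197.0454183 ] [-1.19484024 -0.70058727 -2.28867414] [-0.03760499  0.10638282 -0.02470017] 0.6803412707378353 0.03548183934542304
```

View pics/wI.png

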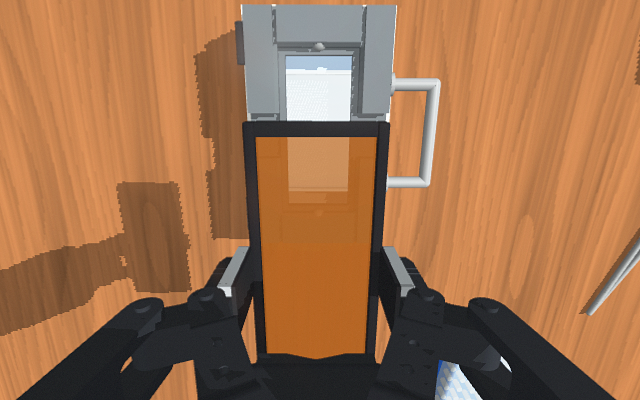

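```bash
python3 -c "
from h import *
im,_,s=snap('wrist','wJ');print(s['position'],2*np.arctan2(s['ee_rot'][1],s['ee_rot'][0])-np.pi/2)
b=cv2.convertScaleAbs(im[0:245,225:455],alpha=1.2)
cv2.imwrite('pics/Jz.png',cv2.resize(b,None,fx=2.4,fy=2.4,interpolation=cv2.INTER_CUBIC))
b=cv2.createCLAHE(4,(4,4)).apply(im[140:240,255:385,1])
cv2.imwrite('pics/Jw.png',cv2.resize(b,None,fx=5,fy=5,interpolation=cv2.INTER_CUBIC))
"
```

```text
[ 496.97627989 -101.26932082  197.21078282] 0.03538464254796958
```

View pics/Jz.png

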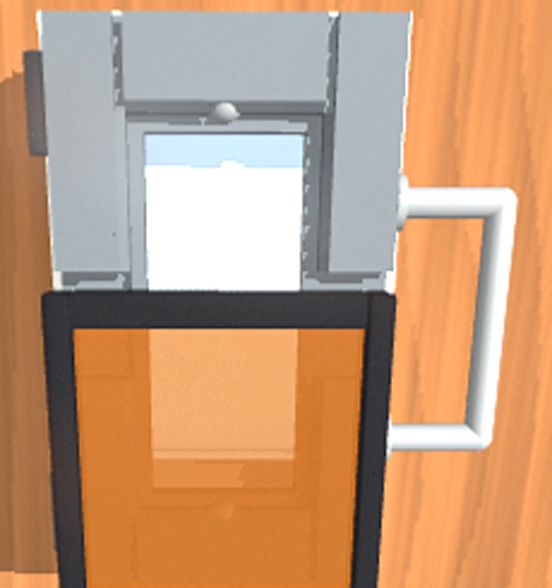

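View pics/Jw.png

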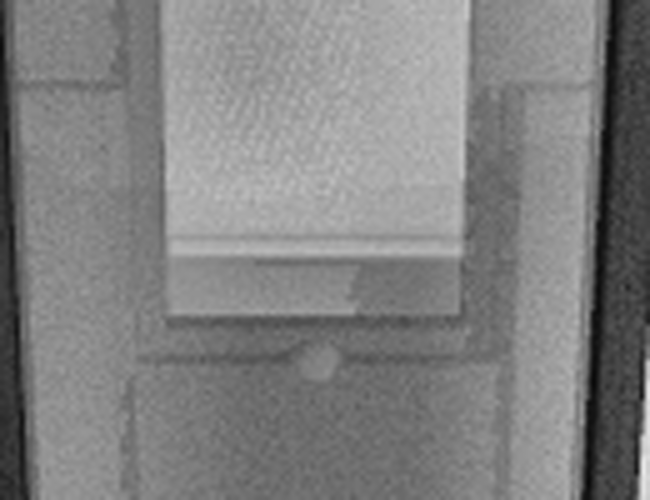

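Run:
```python
from h import *
np.set_printoptions(suppress=True,precision=2)
J=load('wJ')[1]; yaw=.0354
tcp=np.array([496.98,-101.27,197.2])
a=lambda u,v:[225+u/2.4-.3,v/2.4-.3]
b=lambda u,v:[255+u/5-.4,140+v/5-.4]
W=plane(J,[a(145,132),a(303,134),b(460,320),b(167,320)],58)
print("window",W,[np.linalg.norm(W[i]-W[(i+1)%4]) for i in range(4)],W.mean(0))
for p,q in((0,3),(1,2)): e=W[p]-W[q];print(np.arctan2(-e[0],e[1]))
B=plane(J,[a(225,110),b(320,362)],60);print("balls",B,B.mean(0),np.arctan2(-(B[0]-B[1])[0],(B[0]-B[1])[1]),np.linalg.norm(B[0]-B[1]))
C=plane(J,[a(40,13),a(411,13)],66);print("corners",C,np.linalg.norm(C[1]-C[0]))
H=plane(J,[a(502,202),a(478,437)],58);e=H[0]-H[1];print("handle",H,H.mean(0),np.linalg.norm(e),np.arctan2(-e[0],e[1]))
# filter outer edges at top z=tcp z
for zt in (0,-2,2):
    F=plane(J,[a(43,292),a(396,292)],tcp[2]-zt)
    print("filter far corners",zt,F,np.linalg.norm(F[1]-F[0]), (F.mean(0)-tcp))
# pane via mask
d,c=pane('wH')
print(c.min(0),c.max(0))
im=cv2.imread('pics/wJ.png').astype(int).sum(2)
for v in (130,150,170,190,210,230): 
    r=im[v]; dk=np.where(r<200)[0]; dk=dk[(dk>235)&(dk<400)]; 
    L=plane(J,[[dk.min()-.5,v],[dk.max()+.5,v]],tcp[2]); m=L.mean(0)-tcp
    print(v,dk.min(),dk.max(),"w",np.linalg.norm(L[1]-L[0]),"mid rel",m)
```

```text
window [[ 470.11    5.27   58.  ]
 [ 521.16    6.54   58.  ]
 [ 525.52 -114.03   58.  ]
 [ 473.7  -115.85   58.  ]] [np.float64(51.06138067199397), np.float64(120.65556004041278), np.float64(51.85217502532524), np.float64(121.17507015936157)] [497.62 -54.52  58.  ]
0.02955231690239897
0.03610473121285967
balls [[ 495.67   12.4    60.  ]
 [ 501.   -122.07   60.  ]] [498.34 -54.83  60.  ] 0.03962272218804627 134.56772655633293
corners [[438.97  36.1   66.  ]
 [550.62  40.23  66.  ]] 111.72038156128832
handle [[588.52 -11.74  58.  ]
 [591.3  -91.83  58.  ]] [589.91 -51.79  58.  ] 80.13775323636607 0.034641671235802356
filter far corners 0 [[465.77 -37.08 197.2 ]
 [524.3  -34.98 197.2 ]] 58.56641479041496 [-1.94 65.24  0.  ]
filter far corners -2 [[466.2  -36.94 199.2 ]
 [523.84 -34.88 199.2 ]] 57.6734355651889 [-1.96 65.36  2.  ]
filter far corners 2 [[465.34 -37.21 195.2 ]
 [524.76 -35.08 195.2 ]] 59.45939401564101 [-1.93 65.13 -2.  ]
[256. 137.] [375. 358.]
130 242 389 w 59.382041758964924 mid rel [-2.08 61.86  0.  ]
150 243 387 w 59.22899278168173 mid rel [-2.   53.84  0.  ]
170 245 386 w 59.072437839831785 mid rel [-1.5  45.54  0.  ]
190 246 385 w 59.334141503864046 mid rel [-1.19 36.92  0.  ]
210 247 383 w 59.17410626251561 mid rel [-1.08 27.97  0.  ]
230 249 382 w 59.010070336503915 mid rel [-0.53 18.67  0.  ]
```

```bash
python3 -m jog '[[[0.2,0.0005,0.025,-0.03,0.002],[0.2,0.001,0.046,-0.07,0.002],[0.2,0.001,0.046,-0.10,0.002],[0.2,0.001,0.046,-0.11,0.002],[0.2,0.001,0.046,-0.11,0.002],[0.2,0.001,0.046,-0.11,0.002]]]';  python3 -c "
from h import *
im,_,s=snap('wrist','wK');print(s['position'],s['force'],s['moment'],s['grip_width'],2*np.arctan2(s['ee_rot'][1],s['ee_rot'][0])-np.pi/2)"
```

```text
time: 7.85
position: [499.0, -55.7, 88.5]
ee_rot: [0.694, 0.72, 0.003, 0.001]
force: [0.6, 0.1, -1.0]
grip_width: 0.678
[499.0291908  -55.7261545   88.48660422] [ 0.55654295  0.08271068 -0.98070063] [ 0.01001476 -0.03750483 -0.05591859] 0.6775091899144832 0.036580715491121074
```

View pics/wK.png

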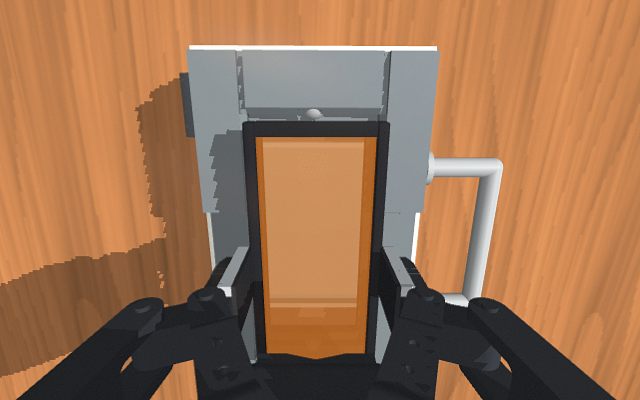

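Run:
```python
from h import *
np.set_printoptions(suppress=True,precision=2)
im,K=load('wK')
cv2.imwrite('pics/Kz.png',cv2.resize(im[35:135,180:450],None,fx=2.9,fy=2.9,interpolation=cv2.INTER_CUBIC))
s=env.observe();print(s['position'])
```

```text
[499.03 -55.59  88.57]
```

View pics/Kz.png

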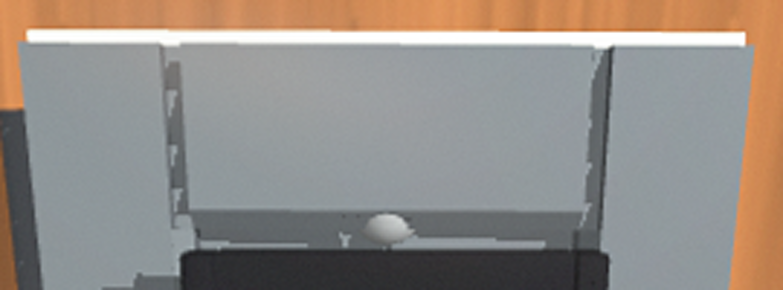

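Run:
```python
from h import *
np.set_printoptions(suppress=True,precision=2)
K=load('wK')[1]
a=lambda u,v:[180+u/2.9-.3,35+v/2.9-.3]
C=plane(K,[a(20,43),a(752,46)],66);print("cover corners",C,np.linalg.norm(C[1]-C[0]),C.mean(0))
B=plane(K,[a(387,228)],60.5);print("ball",B)
# recess flare edges (top, 66): at wall line v=212: 63+6=69 wide
E=plane(K,[a(186,212),a(588,212)],66);print("wall top edge",E,np.linalg.norm(E[1]-E[0]),E.mean(0))
F=plane(K,[a(181,252),a(609,252)],88.5);print("filter",F,np.linalg.norm(F[1]-F[0]),F.mean(0))
u=np.array([np.cos(.037),np.sin(.037),0]);v=np.array([-u[1],u[0],0])
print("recess centre from corners",C.mean(0)-94*v,"from ball",B-67*v, "filter centre",F.mean(0)-65*v)
print('d',(C.mean(0)-94*v-F.mean(0)+65*v)@np.c_[u,v])
```

```text
cover corners [[439.37  36.72  66.  ]
 [550.08  40.53  66.  ]] 110.7765750481105 [494.72  38.63  66.  ]
ball [[495.67  11.58  60.5 ]]
wall top edge [[463.71  13.05  66.  ]
 [527.54  15.42  66.  ]] 63.878870009641794 [495.63  14.23  66.  ]
filter [[467.57   8.34  88.5 ]
 [526.29  10.51  88.5 ]] 58.761359446628255 [496.93   9.42  88.5 ]
recess centre from corners [498.2  -55.31  66.  ] from ball [[498.15 -55.38  60.5 ]] filter centre [499.33 -55.53  88.5 ]
d [-1.13  0.26]
```

```bash
python3 -m jog '[[[0.2,-0.0012,0.0003,-0.005,0],[0.2,-0.0012,0.0003,-0.010,0],[0.2,-0.0012,0.0003,-0.012,0],[0.2,-0.0012,0.0003,-0.012,0]]]'; python3 -c "
from h import *
for i in range(1):
    im,_,s=snap('wrist','wL');print(s['position'],s['force'],s['moment'],s['grip_width'],2*np.arctan2(s['ee_rot'][1],s['ee_rot'][0])-np.pi/2)"
```

```text
time: 8.4
position: [497.7, -55.3, 76.3]
ee_rot: [0.694, 0.72, 0.003, 0.001]
force: [-0.6, 0.1, -0.7]
grip_width: 0.674
[497.66454468 -55.28638687  76.29844154] [-0.59386609  0.08145261 -0.69870446] [ 0.01898495  0.00399568 -0.03682922] 0.674478948343935 0.03686030671538343
```

View pics/wL.png

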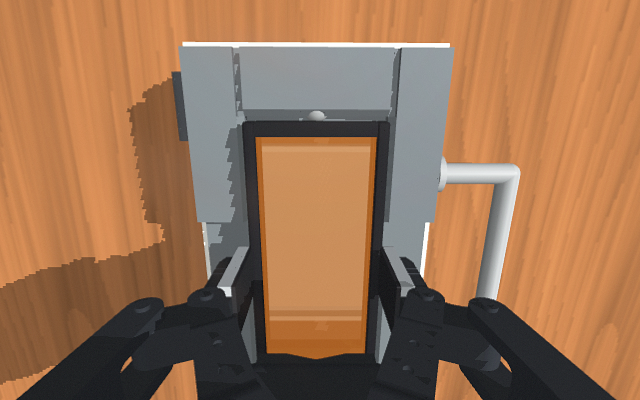

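```bash
python3 -m jog '[[[0.2,0.0002,0,-0.002,0],[0.2,0.0002,0,-0.004,0],[0.2,0.0002,0,-0.004,0]]]'; python3 -m jog '[[[0.2,0,0,-0.001,0],[0.2,0,0,-0.002,0]]]';  python3 -m jog '[[[0.2,0,0,-0.001,0],[0.2,0,0,-0.001,0]]]'
```

```text
time: 8.82
position: [497.8, -55.3, 72.2]
ee_rot: [0.694, 0.72, 0.003, 0.001]
force: [0.8, 0.0, -1.4]
grip_width: 0.676
time: 9.07
position: [497.9, -55.3, 70.3]
ee_rot: [0.694, 0.72, 0.003, 0.001]
force: [-0.4, 0.3, 1.7]
grip_width: 0.677
time: 9.32
position: [498.2, -55.3, 69.6]
ee_rot: [0.694, 0.72, 0.003, 0.001]
force: [-0.6, -0.2, 3.5]
grip_width: 0.68
```

```bash
python3 -c "
from h import *
im,_,s=snap('wrist','wM');print(s['position'],s['force'],s['moment'],s['grip_width'])
im2,_,_=snap('side','sM')
cv2.imwrite('pics/M.png',np.vstack([cv2.resize(im[0:260,150:480],None,fx=1.2,fy=1.2),cv2.resize(im2[150:240,265:397],None,fx=3,fy=3)[:270,:396]]))
"
```

```text
[498.16770312 -55.30172146  69.58390181] [-0.64701129 -0.22033206  3.46124816] [-0.08626005  0.22990549 -0.02905199] 0.679911559899627
```

View pics/M.png

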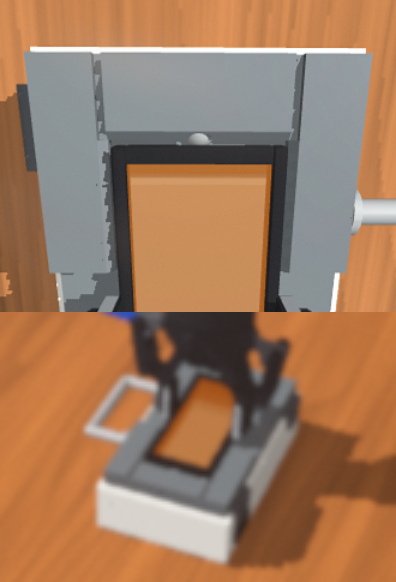

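```bash
python3 -m jog '[[[0.9,0,0,0,0],[0.9,0,0,0,0],[0.9,0,0,0,0]]]'; python3 -c "
from h import *
im,_,s=snap('wrist','wN');print(s['position'],s['force'],s['moment'],s['grip_width'])
cv2.imwrite('pics/N.png',im[:300])
"
```

```text
time: 9.8
position: [498.0, -55.3, 69.4]
ee_rot: [0.694, 0.72, 0.003, 0.001]
force: [0.7, 0.2, -0.8]
grip_width: 0.954
[498.04139688 -55.28759937  69.37564857] [ 0.68118471  0.20502525 -0.77789234] [-0.033884    0.04464899  0.00314828] 0.9536446967135692
```

View pics/N.png

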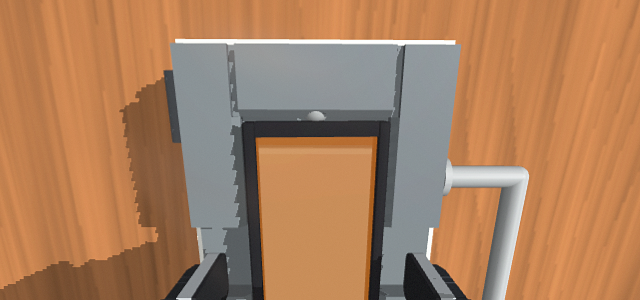

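```bash
python3 -m jog '[[[0.9,0,0,0.015,0],[0.9,0,0,0.04,0],[0,0,0,0.055,0],[-1,0,0,0.055,0],[-1,0,0,0.055,0],[-1,0,0,0.055,0],[-1,0,0,0.055,0],[-1,0,0,0.055,0]]]' 40; python3 -c "
from h import *
im,_,s=snap('wrist','wO');print(s['position'],s['force'],s['moment'],s['grip_width'])
"
```

```text
time: 10.85
position: [497.9, -55.3, 124.1]
ee_rot: [0.694, 0.72, 0.003, 0.001]
force: [-0.0, 1.0, 0.5]
grip_width: 0.006
[497.88416763 -55.3014869  124.06465462] [-0.02727007  0.96185799  0.5177275 ] [ 0.0203385  -0.0067955   0.00075856] 0.0057004001941082846
```

View pics/wO.png

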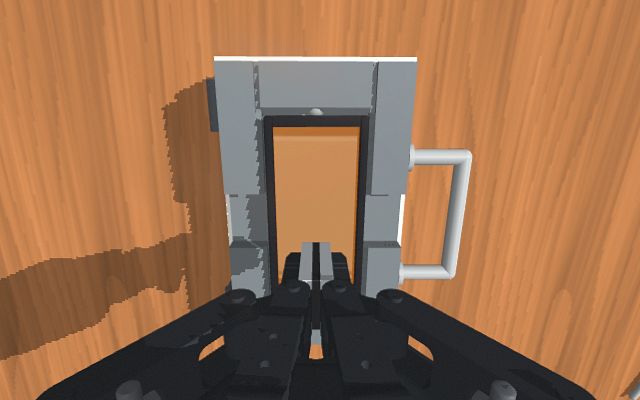

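```bash
python3 -m jog '[[[-1,0,0,-0.02,0],[-1,0,0,-0.036,0],[-1,0,0,-0.04,0],[-1,0,0,-0.04,0]]]'; python3 -m jog '[[[-1,0,0,-0.002,0],[-1,0,0,-0.004,0],[-1,0,0,-0.004,0]]]';python3 -m jog '[[[-1,0,0,-0.001,0],[-1,0,0,-0.001,0]]]'
```

```text
time: 11.4
position: [497.9, -55.3, 83.9]
ee_rot: [0.694, 0.72, 0.002, 0.001]
force: [-0.6, 0.6, 0.2]
grip_width: 0.003
time: 11.78
position: [498.2, -55.3, 80.3]
ee_rot: [0.694, 0.72, 0.003, 0.001]
force: [0.1, -0.1, 2.5]
grip_width: -0.0
time: 12.02
position: [498.4, -55.3, 79.7]
ee_rot: [0.694, 0.72, 0.003, 0.001]
force: [-1.5, 0.6, 4.1]
grip_width: -0.001
```

```bash
python3 -m jog '[[[-1,0,0,-0.001,0],[-1,0,0,-0.0015,0]]]'; python3 -m jog '[[[-1,0,0,-0.001,0],[-1,0,0,-0.0015,0]]]';python3 -m jog '[[[-1,0,0,-0.001,0],[-1,0,0,-0.0015,0]]]'
```

```text
time: 12.28
position: [498.6, -55.3, 78.5]
ee_rot: [0.694, 0.72, 0.003, 0.002]
force: [-1.7, 0.5, 7.6]
grip_width: 0.001
time: 12.52
position: [498.7, -55.1, 77.1]
ee_rot: [0.694, 0.72, 0.003, 0.002]
force: [-1.1, 0.2, 5.1]
grip_width: 0.002
time: 12.78
position: [498.8, -55.1, 77.0]
ee_rot: [0.694, 0.72, 0.003, 0.002]
force: [-7.3, 0.7, 23.1]
grip_width: -0.003
```

```bash
python3 -m jog '[[[-1,0,0,0.01,0],[-1,0,0,0.04,0],[-1,0,0,0.09,0],[0,0,-0.03,0.12,0],[0,0,-0.05,0.12,0],[0,0,-0.05,0.12,0],[0,0,-0.05,0.12,0]]]'; python3 -c "
from h import *
im,_,s=snap('wrist','wP');print(s['position'],s['force'])
cv2.imwrite('pics/P.png',cv2.resize(im[0:270,210:480],None,fx=2.2,fy=2.2,interpolation=cv2.INTER_CUBIC))
"
```

```text
time: 13.65
position: [498.4, -104.1, 196.3]
ee_rot: [0.694, 0.72, 0.003, 0.001]
force: [0.0, 0.3, 0.0]
grip_width: 0.5
[ 498.4096787  -104.1041165   196.32436694] [0.02128609 0.28546314 0.030394  ]
```

View pics/P.png

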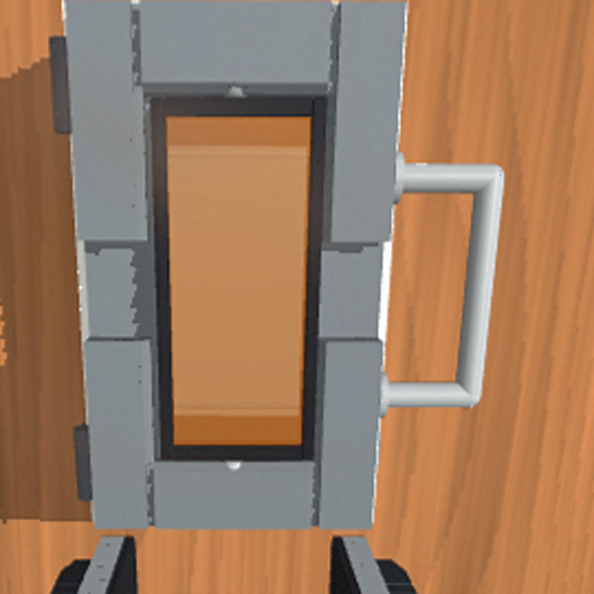

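Run:
```python
from h import *
np.set_printoptions(suppress=True,precision=2)
P=load('wP')[1];A=load('wA')[1]
a=lambda u,v:[210+u/2.2-.3,v/2.2-.3]
F=plane(P,[a(150,98),a(327,98),a(314,461),a(157,461)],66);print("filter",F,[np.linalg.norm(F[i]-F[(i+1)%4]) for i in range(4)],F.mean(0))
H=plane(P,[a(487,178),a(470,395)],58);e=H[0]-H[1];print("handle",H,H.mean(0),np.linalg.norm(e),np.arctan2(-e[0],e[1]))
aA=lambda u,v:[210+u/2.4-.3,v/2.4-.3]
print(tri([(A,aA(454,202)),(P,a(487,178))]),tri([(A,aA(449,405)),(P,a(470,395))]))
M=plane(P,[a(490,290),],58);print(M)
```

```text
filter [[ 466.94    8.35   66.  ]
 [ 526.73   10.7    66.  ]
 [ 531.59 -118.79   66.  ]
 [ 470.23 -121.03   66.  ]] [np.float64(59.83328524288569), np.float64(129.58063290414952), np.float64(61.39940150192272), np.float64(129.41979880597637)] [498.87 -55.19  66.  ]
handle [[587.29 -11.95  58.  ]
 [592.01 -91.94  58.  ]] [589.65 -51.95  58.  ] 80.13675810307187 0.05903103756482099
(array([590.44, -11.22,  48.74]), [0.06, 0.06]) (array([592.35, -91.8 ,  57.17]), [0.32, 0.32])
[[594.05 -51.32  58.  ]]
```

```bash
python3 -m jog '[[[-0.34,0.045,0.025,0,0],[-0.34,0.09,0.052,-0.03,0],[-0.34,0.0916,0.0524,-0.066,0],[-0.34,0.0916,0.0524,-0.08,0],[-0.34,0.0916,0.0524,-0.08,0],[-0.34,0.0916,0.0524,-0.08,0]]]'; python3 -c "
from h import *
im,_,s=snap('wrist','wQ');print(s['position'],s['force'],s['grip_width'])
"
```

```text
time: 14.45
position: [590.6, -51.9, 117.6]
ee_rot: [0.694, 0.72, 0.004, 0.002]
force: [-0.1, 0.8, 0.8]
grip_width: 0.33
[590.61622109 -51.86020147 117.62911215] [-0.08507204  0.82498464  0.75066941] 0.32955972103271475
```

View pics/wQ.png

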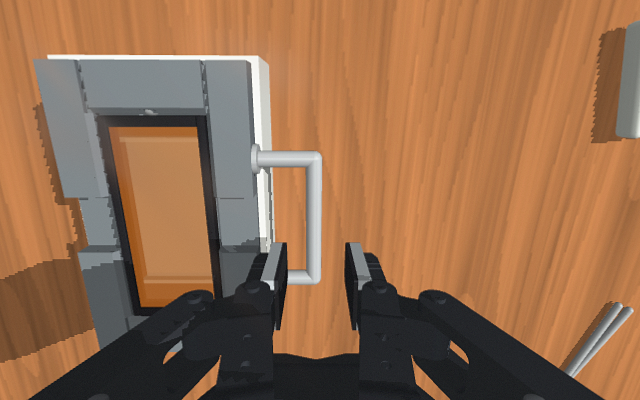

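```bash
python3 -m jog '[[[-0.34,-0.0005,0,-0.02,0],[-0.34,-0.0005,0,-0.04,0],[-0.34,-0.0005,0,-0.055,0],[-0.34,-0.0005,0,-0.062,0],[-0.34,-0.0005,0,-0.065,0],[-0.34,-0.0005,0,-0.065,0]]]'; python3 -c "
from h import *
im,_,s=snap('wrist','wR');print(s['position'],s['force'],s['grip_width'])
"
```

```text
time: 15.25
position: [590.5, -51.9, 53.0]
ee_rot: [0.694, 0.72, 0.004, 0.002]
force: [-0.3, -0.1, -0.0]
grip_width: 0.331
[590.47411887 -51.90529238  52.96386969] [-0.30125625 -0.06320182 -0.03032101] 0.3305037190737847
```

View pics/wR.png

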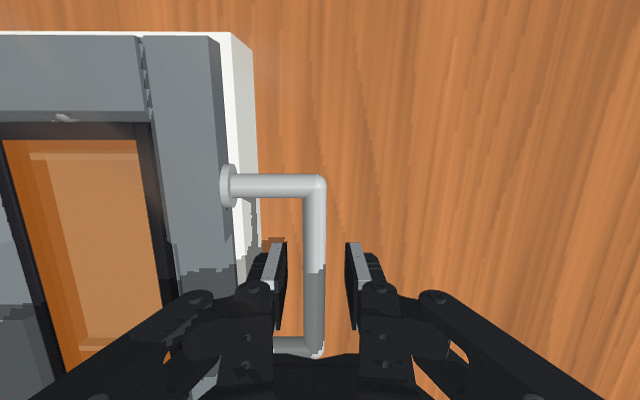

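```bash
python3 -m jog '[[[-1,0,0,0,0],[-1,0,0,0,0],[-1,0,0,0,0],[-1,0,0,0,0]]]' 40
python3 - <<'E'
from h import *
s=env.observe();print(s['position'],s['force'],s['grip_width'])
def off(t):
    p=t+.0263; r=152*np.cos(p)-152*np.cos(.0263); return np.round([r*np.cos(.037),r*np.sin(.037),152*np.sin(p)-4],1)
for t in np.arange(0,.80,.05): print(round(t,2),off(t))
print(off(.785))
E
```

```text
time: 15.8
position: [589.7, -51.9, 53.6]
ee_rot: [0.694, 0.72, 0.004, 0.001]
force: [-3.9, 0.6, 6.3]
grip_width: 0.093
[589.74238764 -51.93412984  53.63519293] [-3.87356096  0.60383898  6.2654985 ] 0.09322104442536061
0.0 [ 0.  0. -0.]
0.05 [-0.4 -0.   7.6]
0.1 [-1.2 -0.  15.1]
0.15 [-2.3 -0.1 22.7]
0.2 [-3.8 -0.1 30.1]
0.25 [-5.7 -0.2 37.5]
0.3 [-8.  -0.3 44.7]
0.35 [-10.6  -0.4  51.9]
0.4 [-13.5  -0.5  58.9]
0.45 [-16.9  -0.6  65.7]
0.5 [-20.5  -0.8  72.4]
0.55 [-24.5  -0.9  78.8]
0.6 [-28.8  -1.1  85.1]
0.65 [-33.4  -1.2  91.1]
0.7 [-38.3  -1.4  96.9]
0.75 [-43.5  -1.6 102.5]
[-47.3  -1.7 106.2]
```

```bash
python3 -m jog '[[[-1,0,0,0.004,0],[-1,-0.0004,0,0.008,0],[-1,-0.0012,0,0.015,0],[-1,-0.0023,0,0.023,0],[-1,-0.0038,0,0.030,0],[-1,-0.0057,0,0.0375,0],[-1,-0.008,0,0.045,0],[-1,-0.008,0,0.045,0]]]'; python3 -c "
from h import *
im,_,s=snap('wrist','wS');print(s['position'],s['force'],s['grip_width'])
im2,_,_=snap('side','sS');im3,_,_=snap('scene','cS')
cv2.imwrite('pics/S.png',np.hstack([cv2.resize(im2[130:250,260:400],None,fx=2.8,fy=2.8),cv2.resize(im3[100:220,250:390],None,fx=2.8,fy=2.8)]))
"
```

```text
time: 16.8
position: [581.9, -52.2, 99.4]
ee_rot: [0.694, 0.72, 0.004, 0.002]
force: [1.0, -0.9, -4.0]
grip_width: 0.097
[581.87482221 -52.16453886  99.40176442] [ 0.97928101 -0.87096595 -3.99174333] 0.09671797334425851
```

View pics/wS.png

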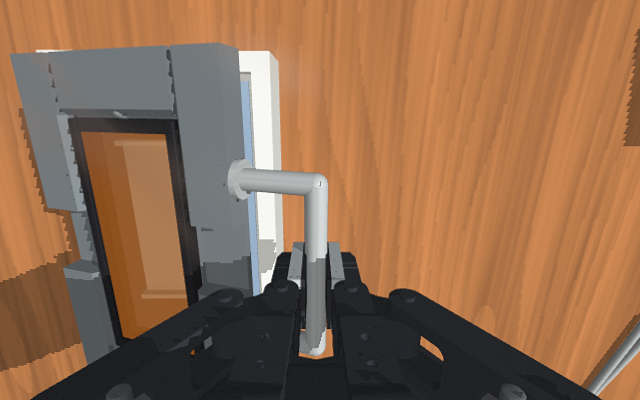

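View pics/S.png

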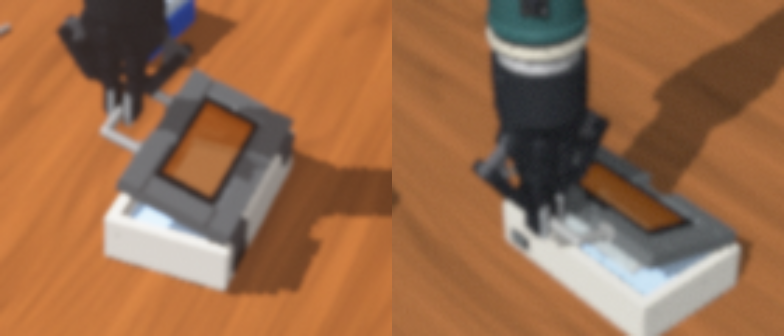

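```bash
python3 -m jog '[[[-1,-0.0025,0,0.0065,0],[-1,-0.0054,0,0.0135,0],[-1,-0.0088,0,0.020,0],[-1,-0.0124,0,0.027,0],[-1,-0.0164,0,0.0335,0],[-1,-0.0207,-0.001,0.040,0],[-1,-0.0253,-0.001,0.046,0],[-1,-0.0253,-0.001,0.046,0]]]'; python3 -c "
from h import *
im,_,s=snap('wrist','wT');print(s['position'],s['force'],s['grip_width'])
"
```

```text
time: 17.95
position: [557.6, -52.9, 145.9]
ee_rot: [0.694, 0.72, 0.005, 0.003]
force: [5.8, -1.0, 0.6]
grip_width: 0.096
[557.61111678 -52.94003471 145.92828686] [ 5.7663754  -0.97399715  0.62225437] 0.09637202525924901
```

View pics/wT.png

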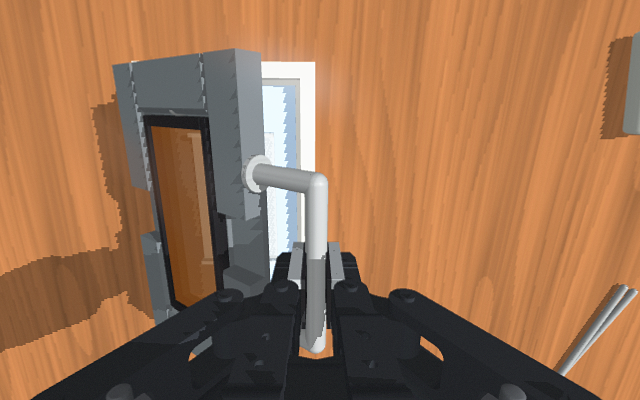

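```bash
python3 -m jog '[[[-1,-0.003,0,0.003,0],[-1,-0.006,0,0.006,0],[-1,-0.0095,0,0.0095,0],[-1,-0.0135,-0.0005,0.0125,0],[-1,-0.0155,-0.0005,0.0138,0],[-1,-0.0155,-0.0005,0.0138,0],[-1,-0.0155,-0.0005,0.0138,0],[-1,-0.0155,-0.0005,0.0138,0]]]'; python3 -c "
from h import *
im,_,s=snap('wrist','wU');print(s['position'],s['force'],s['grip_width'])
im2,_,_=snap('side','sU');im3,_,_=snap('scene','cU')
cv2.imwrite('pics/U.png',np.hstack([cv2.resize(im2[130:250,260:400],None,fx=2.8,fy=2.8),cv2.resize(im3[100:220,250:390],None,fx=2.8,fy=2.8)]))
"
```

```text
time: 19.0
position: [544.7, -53.4, 160.9]
ee_rot: [0.694, 0.72, 0.007, 0.005]
force: [6.6, -1.9, 1.7]
grip_width: 0.095
[544.72266286 -53.39517456 160.89642317] [ 6.61905157 -1.93274084  1.7089372 ] 0.0946952120767266
```

View pics/wU.png

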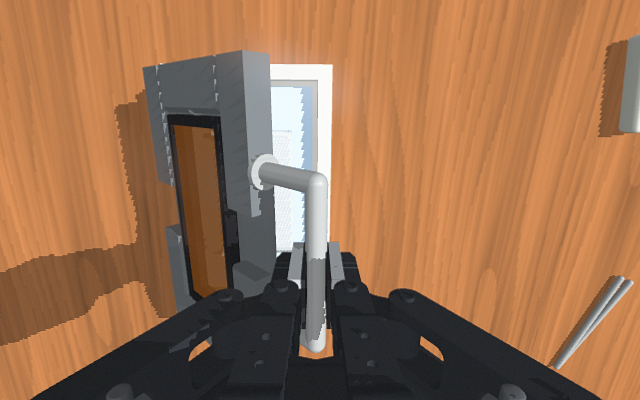

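View pics/U.png

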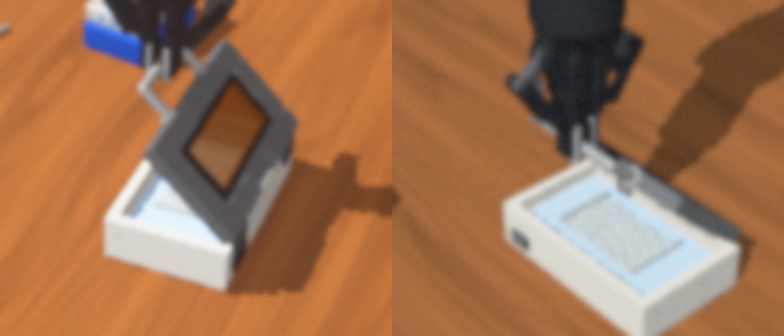

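Run:
```python
from h import *
np.set_printoptions(suppress=True,precision=3)
im,U=load('wU')
cv2.imwrite('pics/Uz.png',cv2.resize(im[35:205,130:340],None,fx=3.5,fy=3.5,interpolation=cv2.INTER_CUBIC))
```

```text
(no output)
```

View pics/Uz.png

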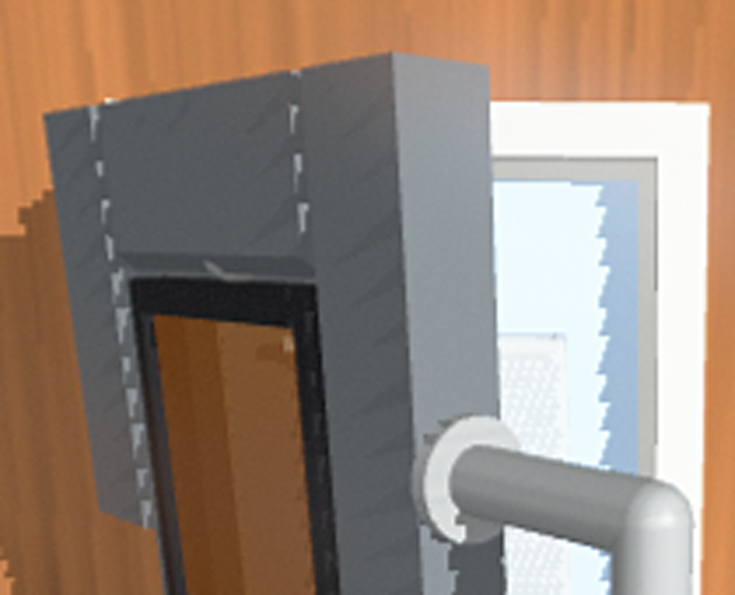

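Run:
```python
from h import *
np.set_printoptions(suppress=True,precision=3)
d=load('wU')[1]
px=np.array([[45,115],[393,53],[488,66],[657,515],[133,280],[320,285]],float)/3.5-.35+[130,35]
X=np.array([[4,94,12],[116,94,12],[116,94,-3],[152,40,4],[30,65,12],[90,65,12]],float)
K=np.array(d['K']);D=np.array([d['k1'],0,0,0])
for idx in ([0,1,2,3,4,5],[0,1,2,3]):
    ok,rv,tv=cv2.solvePnP(X[idx],px[idx],K,D,flags=cv2.SOLVEPNP_SQPNP)
    rv,tv=cv2.solvePnPRefineLM(X[idx],px[idx],K,D,rv,tv)
    Rw=np.array(d['Rc'])@cv2.Rodrigues(rv)[0]; o=np.array(d['Rc'])@tv.ravel()+d['o']
    res=px[idx]-cv2.projectPoints(X[idx],rv,tv,K,D)[0].reshape(-1,2)
    print("hinge",o,"xaxis",Rw[:,0],"angle",np.arcsin(Rw[2,0]),"res",np.abs(res).max())
s=env.observe();print(s['position'],s['force'],s['qd'])
```

```text
hinge [440.225 -56.509  48.188] xaxis [0.721 0.023 0.693] angle 0.7653937431891871 res 2.9173279999121178
hinge [438.978 -57.117  50.924] xaxis [0.722 0.027 0.691] angle 0.7631647014975814 res 0.3714020437920027
[544.726 -53.391 160.871] [ 6.01  -1.771  2.147] [ 0.003 -0.    -0.001 -0.001 -0.    -0.     0.001]
```

Run:
```python
from h import *
np.set_printoptions(suppress=True,precision=1)
d=load('wU')[1]
px=np.array([[45,115],[393,53],[488,66],[657,515],[133,280],[320,285]],float)/3.5-.35+[130,35]
X=np.array([[4,94,12],[116,94,12],[116,94,-3],[152,40,4],[30,65,12],[90,65,12]],float)
K=np.array(d['K']);D=np.array([d['k1'],0,0,0])
i=[0,1,2,3]
ok,rv,tv=cv2.solvePnP(X[i],px[i],K,D,flags=cv2.SOLVEPNP_SQPNP)
rv,tv=cv2.solvePnPRefineLM(X[i],px[i],K,D,rv,tv)
for z in (9,12,16):
    Y=np.array([[30,65,z],[90,65,z],[25.5,69.5,12],[94.5,69.5,12]],float)
    print(z,((cv2.projectPoints(Y,rv,tv,K,D)[0].reshape(-1,2)-[130,35]+.35)*3.5))
```

```text
9 [[144.  277.7]
 [322.8 288.5]
 [113.1 252.2]
 [318.3 258. ]]
12 [[127.5 278.4]
 [304.6 289.6]
 [113.1 252.2]
 [318.3 258. ]]
16 [[104.9 279.4]
 [279.7 291. ]
 [113.1 252.2]
 [318.3 258. ]]
```

Run:
```python
from h import *
for n,b in (("scene",[(190,140,60,60),(430,230,85,65),(330,280,50,60)]),("side",[(280,110,60,50),(265,275,60,80),(180,220,45,50)])):
    im,d,s=snap(n,n+"V"); o=cv2.imread(f"pics/{n}1.png")
    print(n,[float(np.abs(im[y:y+h,x:x+w].astype(int)-o[y:y+h,x:x+w]).mean().round(2)) for x,y,w,h in b],s['position'].round(1),s['force'].round(1),s['grip_width'],np.abs(s['qd']).max())
```

```text
scene [2.87, 2.84, 2.8] [544.7 -53.4 160.9] [ 6.  -1.8  2.1] 0.09937183901739666 0.0027140031717588814
side [55.65, 0.62, 0.66] [544.7 -53.4 160.9] [ 6.4 -1.2  2.1] 0.09972263179451597 0.0013958064511036194
```

```bash
python3 -c "
from bench import env
print(env.job_done())"
```

```text
the job is handed in; nothing more can be done
None
```

The amber filter is pressed home in the recess, and I handed the job in with the gripper holding the cover open at about 45°, at roughly 19 s of the 64 s allowed. The hand-in reports no verdict.

I gripped the filter across its width and set it on the sprung balls, about 3.5 mm proud. I then pressed its middle with the closed fingertips. It gave way after about 7.6 N, and the last press reached 23 N against the ledge, with the tips level with the cover's top. I gripped the handle bar with 40 N and raised it along its arc, letting the bar turn in the fingers.

**Last checks**
- **Filter:** seen from above with the cover closed, it measured about 60 × 129.5 mm and centred within 0.7 mm. With the cover raised, its left edge fits a flush filter to about 1 mm. Its right edge did not fit as well, up to 2.9 px off, probably because it merges with the shaded rail.
- **Cover angle:** 0.781 rad from the handle's arc and about 0.765 rad from the wrist camera. The two differ slightly, but both are inside 0.698–0.873 rad.
- **Stillness:** the arm's position did not change between the last readings, and joint speeds were under 0.003 rad/s. The arm still felt a steady side pull of about 6 N from the handle.
- **Rack, jar and tip box:** unchanged in the overview camera. In the side camera the arm hides the tip box, so only the rack and jar were confirmed there.

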